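Line the reagent containers up by height on the bottle rail

ROBOT

A 6-joint arm with a two-finger parallel gripper is mounted at the origin on a cart in front of the work surface, level with it; the furniture and walls round the work are solid. World frame = base frame: x ahead of the robot, y to its left, z up, the work surface at z = 0. Lengths are in mm, angles in rad, forces in N, time in s.
With the tool pointing down it reaches from about 325 to 775 mm from the base axis. Payload 9.3 kg.
Tool frame: the origin (TCP) lies midway between the tips of the shut fingers; the grasp point (between the pads) lies 19 mm behind it; z points along the fingers, y is the line along which they close (so a half turn about z gives the same grasp; the last joint's range is limited). The gripper opens to 85 mm and grips with 20 to 120 N. Pads are 22 mm wide; open, the fingers measure 114 mm over their backs; the gripper's body (76 mm by 85 mm) begins 54 mm behind the grasp point. The pads swing forward as they close: fully open they stand 13 mm farther back than shut.
Start: joints at [-1.377, 0.259, 0.021, 1.334, 0, 1.418], TCP at [186.933, -517.255, 231.279] pointing down, gripper open.
Joint ranges: [-3.04, 3.04], [-0.91, 1.82], [-1.04, 1.36], [-1.92, 1.95], [-1.52, 1.45], [-3.14, 3.14]. Speed limits (rad/s): [2.22, 2.22, 2.79, 3.14, 3.14, 3.14].

INTERFACE

Orientations are given as a unit quaternion [w, x, y, z].
In Python, from plant import robot gives the robot as it stands. Calls block until the motion is done:
- robot.move_ptp(position, orientation): joint-space move of the TCP to a pose.
- robot.movel(position, frame=None, max_speed=150): straight line of the TCP; frame=None keeps the orientation; max_speed is the mean speed in mm/s.
- robot.set_joints(angles): joint-space move.
- robot.set_gripper(opening, grip_force=None): finger opening in mm; grip_force is the grip in N (None keeps the last); returns when the fingers have stopped.
- robot.wait(seconds).
- robot.solve_ik(position, orientation): joint angles nearest the present ones, or None.
- robot.grab_frame(name): name is "scene" or "top" or "wrist"; returns the picture (420x560x3 uint8, red, green, blue); there is no depth.
- robot.get_calibration(name): a dict with "vfov" (degrees; the focal length in pixels is half the picture's height over the tangent of half this angle, whatever the lens; pixels are square), "cx", "cy" (the principal point, pixels), "k1" (the pictures are not rectified: a ray, as slopes to the right and down, at radius r is drawn at 1 + k1 r^2 times it, then the intrinsics apply), "world_from_camera" (4x4, takes a point from camera to world coordinates). Camera axes: x right, y up, looking along -z (the intrinsics and any distortion apply to the point x, -y, -z); pixel columns grow to the right and rows downward; lengths in mm; the calibration is good to about 2 mm. A picture is of the moment at which its call begins: read the wrist's pose just before it. get_calibration takes no time and is no camera call; for the wrist camera it gives the pose at the moment of the call.
A pose or a line that the arm cannot do raises robot.PlanningError and nothing moves.
- robot.hand_in(): hands the job in; it is judged then, once.
Readings, each from a call of its own:
- robot.read_clock(): time.
- robot.read_qpos(): joint angles.
- robot.read_dq(): joint speeds.
- robot.read_effort(): joint torques, N m.
- robot.read_ee_pos(): TCP position.
- robot.read_ee_rot(): TCP orientation.
- robot.read_wrist_force(): force on the tool from outside, world axes, zero at the start.
- robot.read_wrist_torque(): the same for the moment, N m.
- robot.read_width(): finger opening in mm.
- robot.read_finger_force(): force on a finger pad.
Only numpy, scipy, OpenCV 4.12 (cv2) and the standard library are available. Lean on these libraries where they do the work, as an engineer would, in place of code of your own. Each camera call takes 0.05 s, during which the arm holds its last target. There are 200 camera calls.

TASK

Line up the vial and the three bottles from the front of the worktop on the aluminium rail in order of height, the tallest next to the tall end stop and the shortest next to the low end stop, each standing upright in the middle of its own round black pad. Keep them upright on the way, let go of all of them, and leave the timer, the small grey box and the tape roll where they lie.

Things in the scene. Friction and masses are not known exactly. Their poses are not given: they have to be found in the camera images.
- rail: the bottle rail, a flat aluminium bar fixed to the worktop, 90 mm (x) by 400 mm (y), its flat top 12 mm above the worktop; origin at the centre of its underside, y along its length, z up. Four round black pads, 70 mm in diameter and level with the top, lie on its middle line at y = -127.5, -42.5, +42.5 and +127.5 mm. It lies crosswise in front of the robot, behind the containers.
- tall_stop: the tall end stop, a grey upright plate fixed on one end of the rail (either end: y = +186 or -186 mm of the rail), 70 mm along the rail's x, 10 mm thick (foot 22 mm), 80 mm high; origin at the centre of its underside, on the rail's top
- low_stop: the low end stop, the same plate but only 22 mm high, fixed on the other end of the rail; origin at the centre of its underside, on the rail's top
- big_bottle: a loose white plastic bottle with a blue screw cap, the tallest: 150 mm high; round body 64 mm in diameter, straight from 4 to 99 mm, then a shoulder narrowing to 30 mm under the cap; cap 36 mm in diameter from 129 to 150 mm; up to 0.35 kg; stands upright, origin at the centre of its underside, z up
- medium_bottle: a loose white plastic bottle with a green screw cap, 98 mm high; round body 48 mm in diameter, straight from 4 to 65 mm, then a shoulder; cap 27 mm in diameter from 84 to 98 mm (not one of the cluster of fixed bottles at the back right beside the centrifuge, which belongs to the room); stands upright, origin at the centre of its underside, z up
- small_bottle: a loose white plastic bottle with a red screw cap, 70 mm high; round body 38 mm in diameter, straight from 4 to 46 mm, then a shoulder; cap 21 mm in diameter from 60 to 70 mm; stands upright, origin at the centre of its underside, z up
- vial: a loose small brown glass vial with an orange cap, the shortest: 44 mm high, 15 mm in diameter over its whole height; 30 g at most; stands upright, origin at the centre of its underside, z up
- timer: bystander: white bench timer lying flat, 52 x 66 x 20 mm, origin at the centre of its underside, z up
- desiccant_box: bystander: small plain grey box, 34 x 24 x 16 mm, origin at the centre of its underside, z up
- tape_roll: bystander: roll of labelling tape lying flat, 60 mm in diameter, 19 mm high, origin at the centre of its underside, z up
There are look-alikes about, which are no part of the job. What is shaped like the medium_bottle but purple is not meant.

How it is judged:
By the outcome, as a careful person would: the job done as asked, in the order asked, and still so for the second after the job is handed in, with the robot touching nothing.
It also fails if it takes over 106 s, if anything falls off the work surface, if the arm or the gripper's body presses on something with over 40 N, if the wrist force passes 120 N, or if a joint passes its speed limit or range.

## Working session

There is one attempt and no reset: what is moved stays moved. The work goes in short steps, each a Python script; the robot and the scene stay as the last script left them, time stands still between calls to the robot, and variables do not carry over. Pictures are saved under pics/ and viewed, at most 14 in all, crops included, and the job is handed in when it is done.

```bash
ls; mkdir -p pics; python3 - <<'E'
from plant import robot
import cv2
for n in ("scene","top"):
    im=robot.grab_frame(n); cv2.imwrite(f"pics/{n}0.png",im[:,:,::-1])
    c=robot.get_calibration(n); print(n,{k:(v if not hasattr(v,'shape') else v.round(3).tolist()) for k,v in c.items()})
print(robot.read_clock(), robot.read_ee_rot())
E
```

```text
pics
scene {'vfov': 46.73738487346847, 'cx': 275.0756558796525, 'cy': 203.4437918498426, 'k1': -0.12087441702035102, 'world_from_camera': [[-0.864, 0.378, -0.332, 148.736], [-0.503, -0.64, 0.581, 637.286], [0.007, 0.669, 0.743, 860.958], [0.0, 0.0, 0.0, 1.0]]}
top {'vfov': 54.52067945808796, 'cx': 278.13355913656926, 'cy': 207.96488886799864, 'k1': 0.015943111436682485, 'world_from_camera': [[0.014, 0.984, -0.179, 386.744], [-1.0, 0.016, 0.01, -8.276], [0.013, 0.178, 0.984, 899.856], [0.0, 0.0, 0.0, 1.0]]}
0.1 [-6.01638712e-04  9.85003736e-01  1.72531962e-01 -9.00630538e-06]
```

View pics/scene0.png

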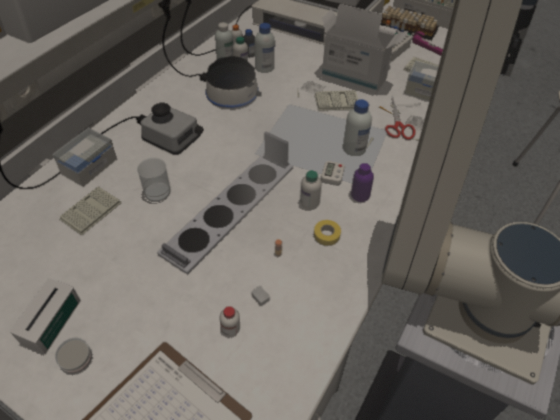

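View pics/top0.png

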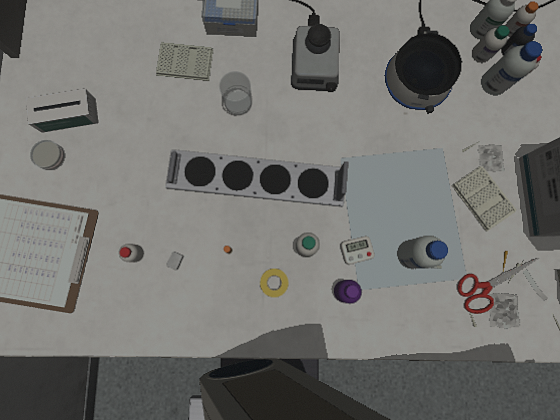

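Candidates in the top view:
- **Big bottle:** blue cap at (430,252). The rival is the back cluster's blue cap at (520,60).
- **Medium bottle:** green cap at (308,243). The rivals are the purple bottle at (348,291) and the cluster's green cap at (497,35).
- **Small bottle:** red cap at (128,252). Nothing similar is nearby except the red scissors at (475,290).
- **Vial:** orange cap at (227,249). The rival is the cluster's orange cap at (525,15).

I choose the front ones in each case. The rail runs from (170,170) to (345,183), and the tall stop appears to be at its right (-y) end.

```bash
cat > h.py <<'E'
import numpy as np, cv2
def ray(c,u,v,shape=(420,560)):
    f=shape[0]/2/np.tan(np.radians(c["vfov"])/2)
    K=np.array([[f,0,c["cx"]],[0,f,c["cy"]],[0,0,1]])
    x,y=cv2.undistortPoints(np.array([[[u,v]]],float),K,np.array([c["k1"],0,0,0,0.]))[0,0]
    T=np.array(c["world_from_camera"]); d=T[:3,:3]@[x,-y,-1]
    return T[:3,3],d/np.linalg.norm(d)
def onplane(c,u,v,z):
    o,d=ray(c,u,v); return o+d*(z-o[2])/d[2]
def tri(r1,r2):
    (a,d),(b,e)=r1,r2
    s=np.linalg.lstsq(np.c_[d,-e],b-a,rcond=None)[0]
    p,q=a+d*s[0],b+e*s[1]; return (p+q)/2,np.linalg.norm(p-q)
def blobs(im,hr,box,smin=110,vmin=40,vmax=255,smax=255,amin=8):
    """hue range (may wrap), box=(u0,v0,u1,v1) -> list of (area,u,v), largest first"""
    h=cv2.cvtColor(im,cv2.COLOR_RGB2HSV); H,S,V=cv2.split(h)
    m=((H>=hr[0])&(H<=hr[1])) if hr[0]<=hr[1] else ((H>=hr[0])|(H<=hr[1]))
    m=m&(S>=smin)&(S<=smax)&(V>=vmin)&(V<=vmax); k=np.zeros_like(m); u0,v0,u1,v1=box; k[v0:v1,u0:u1]=1
    n,_,st,ce=cv2.connectedComponentsWithStats((m&k).astype(np.uint8))
    return sorted([(int(st[i,4]),*ce[i]) for i in range(1,n) if st[i,4]>=amin],reverse=True)
E
python3 - <<'E'
from plant import robot
from h import *
t=cv2.imread("pics/top0.png")[:,:,::-1].copy(); s=cv2.imread("pics/scene0.png")[:,:,::-1].copy()
ct,cs=robot.get_calibration("top"),robot.get_calibration("scene")
P={"big":((100,125),(405,230,455,275),(345,90,375,125),139.5),"med":((60,95),(290,228,325,262),(300,165,325,190),91),
"small":((170,8),(110,238,148,268),(215,300,245,325),65),"vial":((0,20),(215,240,238,260),(268,235,290,252),40)}
for n,(h,b1,b2,z) in P.items():
    A=blobs(t,h,b1)[:2];B=blobs(s,h,b2)[:2]
    print(n,np.round(A,1).tolist(),np.round(B,1).tolist())
    if A and B:
        p,g=tri(ray(ct,*A[0][1:]),ray(cs,*B[0][1:]))
        print("  tri",p.round(1),"gap",round(g,1),"top@z",onplane(ct,*A[0][1:],z).round(1),"scene@z",onplane(cs,*B[0][1:],z).round(1))
A=[b for b in blobs(t,(0,180),(175,148,338,205),smin=0,vmax=45,vmin=0,amin=200)]
B=[b for b in blobs(s,(0,180),(165,155,290,260),smin=0,vmax=45,vmin=0,amin=150)]
for x in sorted(A,key=lambda b:b[1]): print("pad top",np.round(x,1),onplane(ct,*x[1:],12).round(1))
for x in sorted(B,key=lambda b:b[1]): print("pad scene",np.round(x,1),onplane(cs,*x[1:],12).round(1))
for n,u,v,z in (("timer",357,250,20),("box",175,260,16),("tape",274,282,19),("purple",348,291,95)): print(n,onplane(ct,u,v,z).round())
def crop(im,u0,v0,u1,v1,w,h): return cv2.resize(im[v0:v1,u0:u1],(w,h),interpolation=cv2.INTER_CUBIC)
o=np.vstack([crop(t,100,140,470,310,800,368),np.hstack([crop(s,150,80,400,260,320,230),crop(s,200,220,300,340,192,230),np.zeros((230,288,3),np.uint8)])])
cv2.imwrite("pics/crop.png",o[:,:,::-1])
E
```

```text
big [[278.0, 437.7, 249.6]] [[62.0, 361.3, 103.8]]
  tri [ 450.2 -310.9  149. ] gap 0.9 top@z [ 450.6 -314.9  139.5] scene@z [ 454.7 -323.4  139.5]
med [[121.0, 308.4, 242.4]] []
small [[88.0, 124.8, 251.8]] [[84.0, 228.7, 311.6]]
  tri [442.6 291.8  67.7] gap 0.2 top@z [442.9 292.9  65. ] scene@z [443.5 290.6  65. ]
vial [[38.0, 226.9, 248.8]] [[20.0, 278.0, 241.9]]
  tri [453.9  89.2  43.2] gap 0.6 top@z [453.8  89.5  40. ] scene@z [455.4  87.1  40. ]
pad top [690.  199.5 171.1] [628.9 160.3  12. ]
pad top [693.  237.2 175.1] [621.3  75.7  12. ]
pad top [695.  274.6 178.9] [613.9  -8.5  12. ]
pad top [695.  312.5 182.9] [606.2 -93.5  12. ]
pad scene [508.  193.2 239.6] [630.4 158.3  12. ]
pad scene [312.  214.7 216.1] [628.3  77.9  12. ]
timer [ 457. -189.   20.]
box [430. 202.  16.]
tape [387. -11.  19.]
purple [ 372. -154.   95.]
```

View pics/crop.png

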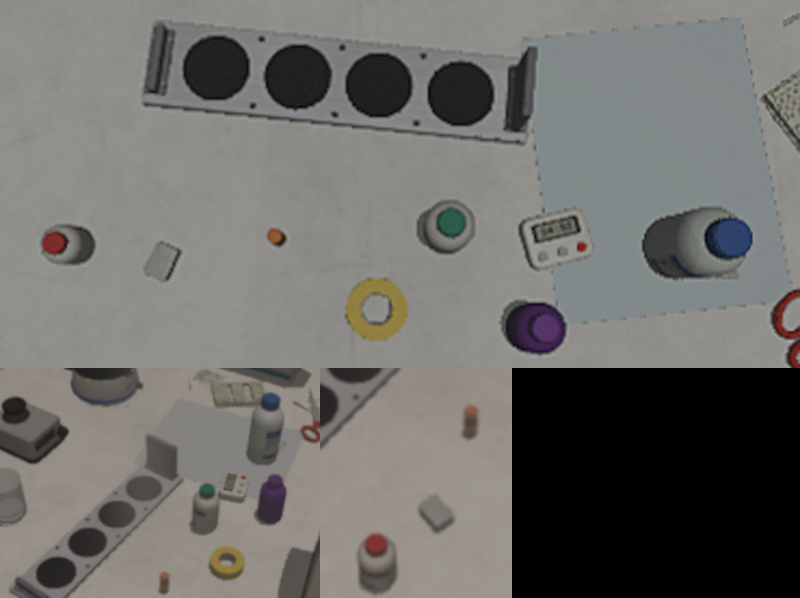

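The crop confirms the choice: the blue, green, red and orange caps in front of the rail, with purple rejected. The tall stop is at the -y end. The pads measure 85 mm apart, as given, and the cap heights triangulate to 149, 68 and 43 mm against true tops of 150, 70 and 44 mm. Next I check the medium bottle and reachability.

```bash
cat >> h.py <<'E'
from scipy.spatial.transform import Rotation as R
PADS=np.array([[606.2,-93.5],[613.9,-8.5],[621.3,75.7],[628.9,160.3]])  # tall end first
def quat(sgn=1,yaw=np.radians(-5.1)):
    y=sgn*np.array([np.cos(yaw),np.sin(yaw),0]); z=np.array([0,0,-1.]); x=np.cross(y,z)
    q=R.from_matrix(np.c_[x,y,z]).as_quat(); return [q[3],q[0],q[1],q[2]]
E
python3 - <<'E'
from plant import robot
from h import *
t=cv2.imread("pics/top0.png")[:,:,::-1].copy(); s=cv2.imread("pics/scene0.png")[:,:,::-1].copy()
ct,cs=robot.get_calibration("top"),robot.get_calibration("scene")
A=blobs(t,(60,95),(290,228,325,262))[0];B=blobs(s,(60,95),(300,165,325,190),smin=70,vmin=20)[0]
p,g=tri(ray(ct,*A[1:]),ray(cs,*B[1:])); print(A,B,p,g,onplane(ct,*A[1:],95))
for sg in (1,-1):
    print(sg)
    for x,y,z in [(450,-312,126),(450,-312,260),(606,-93.5,260),(606,-93.5,138),(454,-84,33),(614,-8.5,45),(443,292,12),(443,292,100),(621,76,24),(454,89,8),(629,160,20),(629,160,100)]:
        j=robot.solve_ik([x,y,z],quat(sg)); print((x,y,z),None if j is None else np.round(j,2))
E
```

```text
(121, np.float64(308.3719008264463), np.float64(242.41322314049586)) (65, np.float64(311.66153846153844), np.float64(174.63076923076923)) [464.16975536 -77.1888763   96.52339913] 0.5063748656675967 [464.55540075 -77.23264853  95.        ]
1
(450, -312, 126) [-0.76  0.31 -0.19  1.08  0.    0.9 ]
(450, -312, 260) [-0.76  0.25  0.08  1.4   0.    0.9 ]
(606, -93.5, 260) [-0.29  0.36  0.25  1.45  0.    1.37]
(606, -93.5, 138) [-0.29  0.4  -0.    1.16  0.    1.37]
(454, -84, 33) [-0.37  0.26 -0.53  0.78  0.    1.29]
(614, -8.5, 45) [-0.15  0.47 -0.14  0.95  0.    1.51]
(443, 292, 12) [ 0.42  0.39 -0.4   0.79  0.    2.08]
(443, 292, 100) [ 0.42  0.3  -0.27  1.    0.    2.08]
(621, 76, 24) [-0.01  0.51 -0.14  0.92  0.    1.65]
(454, 89, 8) [ 0.01  0.3  -0.56  0.71  0.    1.67]
(629, 160, 20) [ 0.12  0.55 -0.08  0.94  0.    1.78]
(629, 160, 100) [0.12 0.49 0.03 1.12 0.   1.78]
-1
(450, -312, 126) [-0.76  0.31 -0.19  1.08  0.   -2.24]
(450, -312, 260) [-0.76  0.25  0.08  1.4   0.   -2.24]
(606, -93.5, 260) [-0.29  0.36  0.25  1.45  0.   -1.77]
(606, -93.5, 138) [-0.29  0.4  -0.    1.16  0.   -1.77]
(454, -84, 33) [-0.37  0.26 -0.53  0.78  0.   -1.85]
(614, -8.5, 45) [-0.15  0.47 -0.14  0.95  0.   -1.63]
(443, 292, 12) [ 0.42  0.39 -0.4   0.79  0.   -1.06]
(443, 292, 100) [ 0.42  0.3  -0.27  1.    0.   -1.06]
(621, 76, 24) [-0.01  0.51 -0.14  0.92  0.   -1.49]
(454, 89, 8) [ 0.01  0.3  -0.56  0.71  0.   -1.47]
(629, 160, 20) [ 0.12  0.55 -0.08  0.94  0.   -1.36]
(629, 160, 100) [ 0.12  0.49  0.03  1.12  0.   -1.36]
```

```bash
python3 - <<'E'
from plant import robot
from h import *
robot.move_ptp([450.3,-312,270],quat()); print(robot.read_clock(),robot.read_ee_pos(),robot.read_wrist_force())
c=robot.get_calibration("wrist"); im=robot.grab_frame("wrist"); cv2.imwrite("pics/w1.png",im[:,:,::-1])
for b in blobs(im,(100,125),(0,0,560,420),amin=300): print(np.round(b,1),onplane(c,*b[1:],147).round(1))
E
```

```text
1.3667 [ 449.77591883 -312.67274827  269.77970232] [ 0.1621351  -0.41302356  0.21789589]
[1481.   286.4  201. ] [ 449.6 -311.1  147. ]
```

View pics/w1.png

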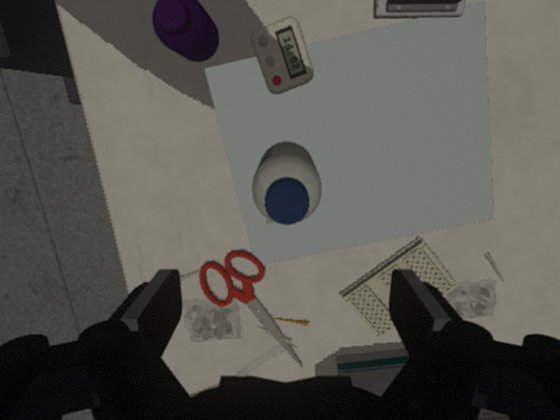

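The wrist view shows the blue cap at (286,201), centred between the fingers. Its ray gives (449.6, -311.1), which agrees with the other cameras to 1–2 mm, so I go ahead with the big bottle, gripped by the cap.

```bash
cat >> h.py <<'E'
from plant import robot
def pick(x,y,z,pre,force,lift,diam):
    robot.set_gripper(pre)
    robot.movel([x,y,z+25],max_speed=150); robot.movel([x,y,z],max_speed=60)
    f=robot.read_wrist_force(); print("at grasp",robot.read_ee_pos().round(1),"F",f.round(1))
    robot.set_gripper(diam-6,grip_force=force)
    w=robot.read_width(); print("width",round(w,1),"force",round(float(np.max(robot.read_finger_force())),1),"t",robot.read_clock())
    if abs(w-diam)>4: print("BAD WIDTH"); return False
    robot.movel([x,y,z+lift],max_speed=100); print("lifted width",robot.read_width(),"F",robot.read_wrist_force().round(1)); return True
def place(i,z,lift,open_):
    x,y=PADS[i]; robot.movel([x,y,z+12+lift],max_speed=150)
    robot.movel([x,y,z+12+10],max_speed=100); f0=robot.read_wrist_force()[2]
    for k in range(14):
        robot.movel([x,y,z+12+3-0.5*k],max_speed=20)
        f=robot.read_wrist_force()[2]-f0
        if f>1.5: break
    print("down at dz",round(robot.read_ee_pos()[2]-z-12,2),"df",round(f,2))
    robot.set_gripper(open_); robot.movel([x,y,z+12+lift],max_speed=120); print("t",robot.read_clock())
E
python3 - <<'E'
from h import *
pick(450,-311.6,126,62,50,115,36)
E
```

```text
at grasp [ 449.9 -311.5  125.8] F [ 0.3 -0.   0.4]
width 34.4 force 50.1 t 3.65
lifted width 34.046798008947285 F [-0.5 -0.  -2.8]
```

```bash
python3 - <<'E'
from h import *
place(0,126,115,62)
im=robot.grab_frame("scene"); cv2.imwrite("pics/s1.png",cv2.resize(im[80:290,140:420],(784,588),interpolation=cv2.INTER_CUBIC)[:,:,::-1])
E
```

```text
down at dz 0.65 df 1.73
t 11.325
```

View pics/s1.png

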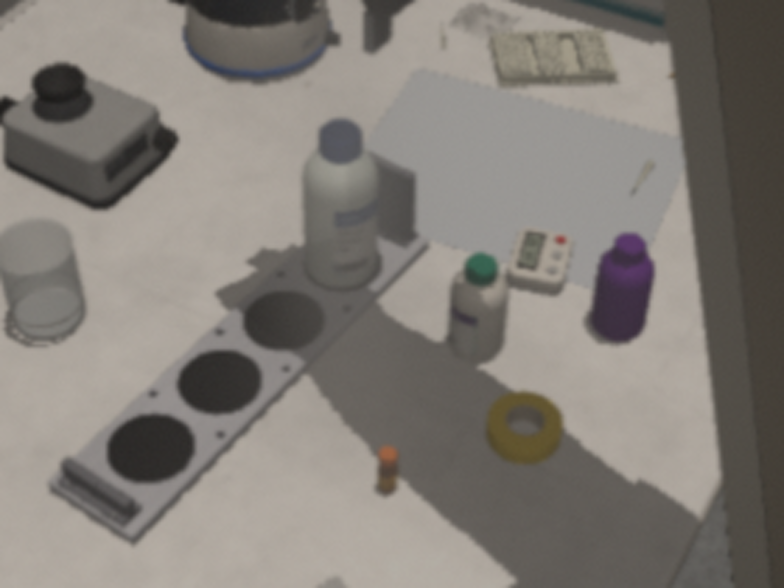

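The big bottle stands upright on the pad next to the tall stop (crop pixel (340,220)). Next are the medium and small bottles.

```bash
python3 - <<'E'
from h import *
import sys
robot.movel([464.4,-77.2,190],max_speed=200)
if not pick(464.4,-77.2,33,78,40,75,48): sys.exit()
place(1,33,75,78)
robot.movel([*PADS[1],190],max_speed=150)
robot.movel([442.8,292.2,150],max_speed=250)
c=robot.get_calibration("wrist"); im=robot.grab_frame("wrist")
for b in blobs(im,(170,8),(0,0,560,420),amin=200): print(np.round(b,1),onplane(c,*b[1:],68).round(1))
if not pick(442.8,292.2,12,70,40,75,38): sys.exit()
place(2,12,75,62)
E
```

```text
at grasp [464.3 -77.2  32.7] F [-0.9 -0.2  0.9]
width 46.5 force 41.0 t 14.6083
lifted width 46.43301923510121 F [ 0.   0.2 -0.9]
down at dz 0.52 df 6.6
t 20.75
[799.  284.  215.7] [441.3 294.   68. ]
at grasp [442.7 292.1  11.8] F [0.3 0.7 0. ]
width 36.8 force 39.9 t 25.075
lifted width 36.518163654678666 F [ 0.1 -0.5 -0.7]
down at dz 0.71 df 1.68
t 31.6833
```

```bash
python3 - <<'E'
from h import *
import sys
robot.movel([*PADS[2],170],max_speed=150)
robot.movel([453.9,89.3,120],max_speed=200)
c=robot.get_calibration("wrist"); im=robot.grab_frame("wrist")
for b in blobs(im,(0,18),(0,0,560,420),amin=60)[:3]: print(np.round(b,1),onplane(c,*b[1:],42).round(1))
if not pick(453.9,89.3,8,50,25,75,15): sys.exit()
place(3,8,75,45)
robot.movel([*PADS[3],180],max_speed=200); robot.movel([430,300,200],max_speed=250)
for n,(v0,v1,u0,u1) in {"top":(140,310,100,470),"scene":(80,290,140,420)}.items():
    im=robot.grab_frame(n); cv2.imwrite(f"pics/{n}2f.png",im[:,:,::-1])
    o=cv2.resize(im[v0:v1,u0:u1],None,fx=2.1 if n=="top" else 2.8,fy=2.1 if n=="top" else 2.8,interpolation=cv2.INTER_CUBIC); cv2.imwrite(f"pics/{n}2.png",o[:,:,::-1])
E
```

```text
[528.  283.5 214.4] [452.9  93.7  42. ]
[166.  536.3 199. ] [615.1  89.5  42. ]
at grasp [453.8  89.3   7.9] F [-0.1 -0.1  0.1]
width 13.9 force 24.7 t 35.3667
lifted width 14.134102639337817 F [-0.2  0.8 -0.3]
down at dz 0.36 df 3.69
t 41.65
```

View pics/top2.png

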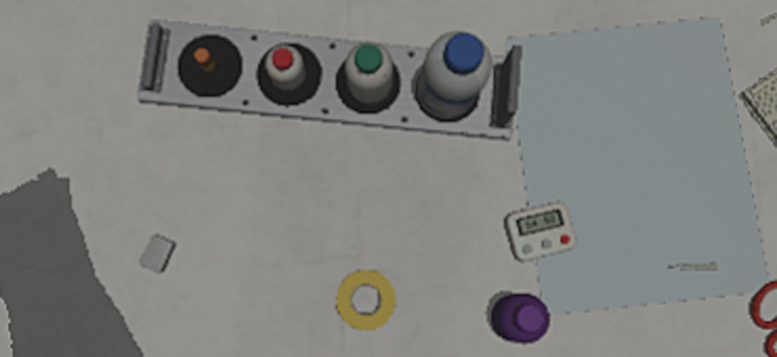

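View pics/scene2.png

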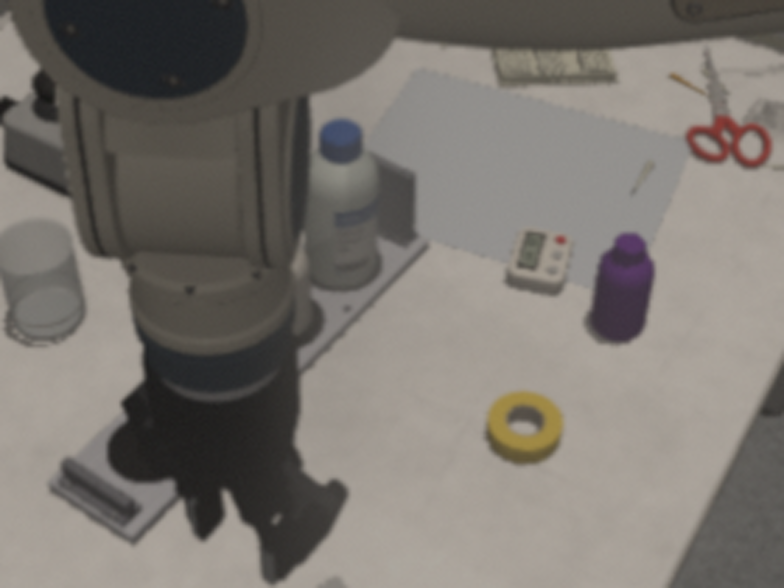

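The top view shows the order, from the right-hand tall stop: blue (463,53), green (368,58), red (283,58), orange (203,57). The bystanders are unmoved. The arm hides the rail in the scene view, so I move it away and measure how well each one is centred.

```bash
cat > chk.py <<'E'
from h import *
def check(tag):
    t=robot.grab_frame("top"); s=robot.grab_frame("scene"); cv2.imwrite(f"pics/t{tag}.png",t[:,:,::-1]); cv2.imwrite(f"pics/s{tag}.png",s[:,:,::-1])
    ct,cs=robot.get_calibration("top"),robot.get_calibration("scene")
    ex,ey=np.array([.996,-.089]),np.array([.089,.996])
    for n,h,i,z in (("big",(100,125),0,148),("med",(60,95),1,96),("small",(170,8),2,68),("vial",(0,20),3,42)):
        A=blobs(t,h,(175,145,345,215),smin=90); B=blobs(s,h,(160,110,285,265),smin=70,vmin=20)
        for nm,c,bb in (("top",ct,A),("scene",cs,B)):
            if bb: d=onplane(c,*bb[0][1:],z)[:2]-PADS[i]; print(n,nm,bb[0][0],"off along x,y of rail",(d@ex).round(1),(d@ey).round(1))
        if A and B: p,g=tri(ray(ct,*A[0][1:]),ray(cs,*B[0][1:])); print("   tri",p.round(1),round(g,1))
E
python3 - <<'E'
from chk import *
robot.move_ptp([400,60,330],quat()); robot.set_joints([-1.377,0.259,0.021,1.334,0,1.418])
print(robot.read_clock()); check("3")
s=cv2.imread("pics/s3.png"); cv2.imwrite("pics/s3c.png",cv2.resize(s[90:280,150:400],(780,593),interpolation=cv2.INTER_CUBIC))
E
```

```text
46.7417
big top 266 off along x,y of rail 2.7 -1.8
med top 126 off along x,y of rail 2.7 0.1
med scene 40 off along x,y of rail 10.1 -11.0
   tri [613.4  -8.4 110.1] 1.7
small top 78 off along x,y of rail 1.4 2.0
small scene 74 off along x,y of rail 5.3 -7.4
   tri [619.3  76.3  79.6] 0.7
vial top 69 off along x,y of rail -0.7 0.6
vial scene 122 off along x,y of rail -4.1 3.0
   tri [628.5 161.4  37.8] 1.9
```

View pics/s3c.png

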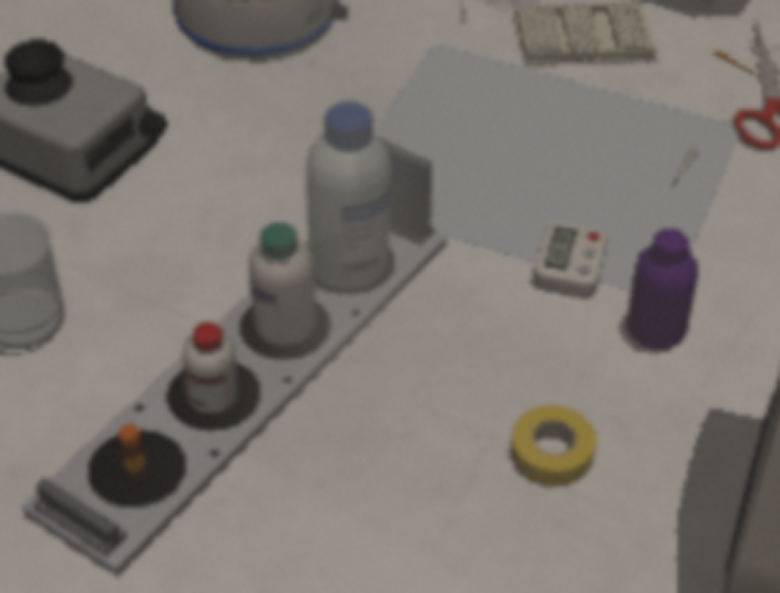

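All four stand upright and in order. The scene crop shows them at (348,200), (283,285), (210,370) and (132,450). Triangulated, or corrected for the 12 mm rail height, they sit within about 2 mm of the pad centres. The timer, grey box and tape roll have not moved.

```bash
python3 -c "
from plant import robot
print(robot.hand_in(), robot.read_clock())"
```

```text
the job is handed in; nothing more can be done
the job is handed in; nothing more can be done
```

The job is handed in at about 47 s: the big, medium and small bottles and the vial stand upright in order from the tall stop, each within about 2 mm of its pad centre by my measurement, all released, and the timer, grey box and tape roll were left alone.

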